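Latch the computer's cover shut

ROBOT

A 7-joint arm with a two-finger parallel gripper is mounted at the origin on the work surface. World frame = base frame: x ahead of the robot, y to its left, z up, the work surface at z = 0. Lengths are in m, angles in rad, forces in N, time in s.
With the tool pointing down it reaches from about 0.35 to 0.9 m from the base axis. Payload 8.1 kg.
Tool frame: the origin (TCP) lies at the centre of the arm's flange, where the gripper is bolted on; the fingertips stand 178 mm ahead of it and the grasp point (between the pads) lies 159 mm ahead of it; x points along the fingers, z is the direction in which the jaws open and shut, and the axes are right-handed (so a half turn about x gives the same grasp; the last joint's range is limited). The gripper opens to 92 mm and grips with 3 to 60 N. Pads are 19 mm wide; open, the fingers measure 130 mm over their backs; the gripper's body (75 mm by 190 mm) begins 47 mm behind the grasp point.
Start: joints at [-1.355, 0.434, 0.025, 1.573, -0.012, 1.134, -0.075], TCP at [0.196, 0.594, 0.405] pointing down, gripper open.
Joint ranges: [-2.62, 2.62], [-0.44, 2.09], [-1.27, 1.32], [0.08, 2.57], [-1.32, 4.46], [0.12, 2], [-2.74, 2.74]. Speed limits (rad/s): [2.22, 2.22, 3.01, 3.01, 3.14, 3.14, 3.14].

INTERFACE

Orientations are given as a rotation vector (axis times angle).
In Python, from cell import arm, get_image, search_frame, pinpoint gives the robot as it stands.
- The arm moves only by the tool arm_command, never from a script. Its argument "motion" is a list of rows, each a list of 7 numbers: the finger opening in mm, from 0 to 91.8, then the shift along the tool's x, y, z in mm, then the turn, a rotation vector about the tool's x, y, z in degrees. In form: [[fingers, x, y, z, ax, ay, az], ...]. A call has 1 to 5 rows; each row shifts and turns the commanded pose from where the row before left it, along the tool's axes as they then stand; what a row does not reach is not made up. A row lasts 1/8 s, in which the tool goes at most 62.5 mm and 10.7 degrees, less where a joint would pass 70% of its speed; a pose out of reach is approached as far as the arm can. A call with a gripper value outside its range is refused whole. The fingers move at their own pace and stop on an object; "newtons" is the grip in N (left out, the last holds). Time passes only in rows, so rows that do not move let the fingers close. It gives the time, the measured TCP pose, the force and the opening at its end, in the units of the state.
- arm.observe(): the state, without advancing time (a new reading comes with each control period).
- get_image(name): name is "scene" or "top" or "wrist"; returns a dict with "frame" (480x640x3 uint8, red, green, blue), "range_z" (480x640 float32, m along the optical axis (not along the pixel's ray), 0 where there is no reading), "K" (3x3 intrinsics, pixels), "origin" and "rotation" of the camera in the world; the wrist camera has in their place "tool_from_camera" (4x4, takes a point from camera to tool coordinates, whose origin is the TCP and whose axes are the tool frame's). Camera axes: x right, y down, z forward; pixel columns grow to the right and rows downward; lengths in m; the calibration is good to about 2 mm. A picture is of the moment at which its call begins: read the wrist's pose just before it.
- arm.sign_off(): hands the job in, once; it reports no verdict.
Trained networks look in the newest picture that a camera, given by its name, has taken for a name from the list of things; names that differ only in an ending like _2 or _b are one class to them, and where a whole thing is asked for, a point or a joint stands for the part that bears it (a point fixed in the world has none). Each returns a list of dicts, best first, with "p" (0 to 1); they miss things now and then, are a little off and sometimes report something else, mostly with a low value. They report only what shows in the picture. A call takes as long as a camera call.
- search_frame(camera, target): "point" ([x, y, z] in m, in world coordinates, good to about 4 mm: the middle of the surface that is visible of it).
- pinpoint(camera, target): "point" ([x, y, z] in m, in world coordinates, good to about 4 mm: a listed point, or the origin of a listed thing).
The state is a dict: "clock": time; "joints": joint angles; "dq": joint speeds; "joint_efforts": joint torques, N m; "position": TCP position; "ee_rot": TCP orientation; "force": force on the tool from outside, world axes, zero at the start; "ft_torque": the same for the moment, N m; "width": opening from 0.0 (shut) to 1.0 (fully open).
Only numpy, scipy, OpenCV 4.12 (cv2) and the standard library are available. Lean on these libraries where they do the work, as an engineer would, in place of code of your own. Each camera call takes 0.05 s, during which the arm holds its last target. There are 200 camera calls.

TASK

The sliding cover of the small computer lying on the bench is not quite shut. Lift the wire loop of its toggle latch over the hook of the keeper on the cover and lower the loop's cross bar into the keeper's slot; the keeper is adjustable, so feel for the slot gently and do not force the loop. Then press the lever down flat, all the way home and without undue force, so that it pulls the cover onto its rubber seal, let go, and leave the things lying around it alone.

Things in the scene. Friction and masses are not known exactly. Their poses are not given: they have to be found in the camera images.
- chassis: small desktop computer lying on its side: dark steel box, bright deck, 210 x 390 x 90 mm, heavy, fixed. Origin: centre of its underside on the bench; +y runs along its length from the latch towards keeper and cover, +z up. The latch works in its plane x = 0; the lever's pivot is at (0, -45, 106) mm
- seal_face (a point): middle of the free face of the black rubber seal strip (7 mm high) lying across the deck between latch and cover, at deck height; fixed in the chassis at (0, -3, 90) mm. The seal yields about 3 N per mm
- cover: aluminium cover plate 196 x 208 x 4 mm on the chassis's top, sliding along the chassis's y with about 22 N of friction. Origin: middle of its near edge (towards the latch), underside, 92 mm above the bench; axes as the chassis. Starts 13 to 15.5 mm from the seal's free face; the shut latch pulls it to -y, squeezing the seal by 2 to 14 mm
- slot (a point): where the hooked cross bar's axis would lie if the keeper sat mid-way: fixed in the cover at (0, 31, 8) mm, 4 mm above the cover's top. The steel keeper, 24 mm wide across x, is clamped in an adjusting slot up to 6 mm either way along y from this; its true place is not measured. Seen along +y it has a hook wall, an open slot, a back wall
- hook_wall (a point): point at the middle of the keeper's hook wall on the cover's top, keeper mid-way: 7 mm to -y of point slot. The wall is 6 mm thick, 11 mm high; at its top a lip overhangs the slot by 2.5 mm, with its underside 8.7 mm above the cover. The bar must go over this wall and down on its +y side, then back against it
- back_wall (a point): point on the slot side of the keeper's back wall at the cover's top, keeper mid-way: 9 mm to +y of point slot. This wall is 5 mm thick and 24 mm high, 13 mm higher than the hook wall. The slot between the walls is 13 mm long (10.5 mm at the lip)
- paddle: steel latch lever: a flat paddle 26 mm wide, 6 mm thick, ending 62 mm from its pivot; origin on the pivot axis (along x). Home: flat, pointing to the chassis's -y, axes as the chassis. Opens upward and over towards +y, to 2.6 rad; stays where left; starts 0.33 to 0.45 rad open. Passes dead centre about 0.12 rad before home; pressing it at its end takes up to about 15 N
- lever_tip (a point): point on the lever's middle plane, 60 mm from the pivot axis, near the paddle's free end; level with the pivot, 106 mm above the bench, when home
- bail: wire loop of the latch: two 5 mm wires at x = -20 and +20 mm carry a cross bar. Origin on its hinge axis, on the lever 25 mm from the pivot along the paddle and 0.75 mm below its middle plane; latch shut, its axes are the chassis's. Swings freely, falls by its weight; at the start it lies on the cover, in front of the keeper
- bar (a point): middle of the loop's cross bar, a steel rod 8 mm thick, 40 mm long across x; in the loop's frame at (0, 90, -5.25) mm
- roll (a point): middle of the black finger roll above the cross bar: a cylinder 14 mm thick, 34 mm long along x, on an 8 mm wide stem; in the loop's frame at (0, 90, 30.75) mm, 36 mm above the bar. Pinched across its thickness it lets the loop turn between the fingers
- fan: loose cooling fan lying flat, 92 x 92 x 25 mm, black frame and blue blades; bystander
- screwdriver: loose screwdriver; bystander
- screw_tray: loose grey tray, 100 x 140 x 25 mm; bystander

How it is judged:
By the outcome, as a careful person would: the job done as asked, in the order asked, and still so for the second after the job is handed in, with the robot touching nothing.
It also fails if it takes over 58 s, if anything falls off the work surface, if the arm or the gripper's body presses on something with over 40 N, if the wrist force passes 120 N, or if a joint passes its speed limit or range.

## Working session

There is one attempt and no reset: what is moved stays moved. The work goes in short steps, Python scripts to look and compute and a tool call to move; the robot and the scene stay as the last step left them, time stands still between calls to the robot, and variables do not carry over. Pictures are saved under pics/ and viewed, about 8 in all and at most 12, crops included, and the job is handed in when it is done.

Besides the shell and the picture viewer there is one more tool, called after "Emit:" as name(argument=value, ...) on one line, values as JSON. arm_command: Moves the arm, as the interface text tells. Its arguments: {"type":"object","properties":{"motion":{"type":"array"},"newtons":{"type":"number"}},"required":["motion"]}

```bash
mkdir -p pics; ls; cat > h.py <<'E'
import numpy as np, cv2
from scipy.spatial.transform import Rotation as R
from cell import arm, get_image, search_frame, pinpoint
def st():
    s=arm.observe(); print('t',s['clock'],'p',np.round(s['position'],4),'R\n',np.round(R.from_rotvec(s['ee_rot']).as_matrix(),3),'f',np.round(s['force'],1),'w',round(s['width'],3)); return s
E
python3 - <<'E'
from h import *
s=st()
for c in ['scene','top']:
    d=get_image(c); cv2.imwrite(f'pics/{c}0.png',d['frame'][:,:,::-1]); print(c,np.round(d['origin'],3),np.round(d['rotation'],2).tolist())
    for n in ['chassis','seal_face','cover','slot','hook_wall','back_wall','paddle','lever_tip','bail','bar','roll']:
        r=pinpoint(c,n); print(n,[(np.round(x['point'],4).tolist(),round(x['p'],2)) for x in r[:2]])
E
```

```text
pics
t 0.0 p [0.1959 0.5933 0.404 ] R
 [[-0.    -0.95   0.314]
 [-0.002  0.314  0.95 ]
 [-1.    -0.    -0.002]] f [0.6 0.1 0.1] w 0.997
scene [ 1.195 -0.672  1.08 ] [-2.22, -0.92, 0.37]
chassis [([0.5129, -0.0038, -0.0011], 0.72), ([0.5171, 0.0173, 0.1353], 0.72)]
seal_face [([0.5129, -0.005, 0.0905], 0.74)]
cover []
slot [([0.5183, 0.0396, 0.0955], 0.94), ([0.515, 0.0168, 0.136], 0.54)]
hook_wall [([0.5123, 0.0309, 0.094], 0.85)]
back_wall [([0.5145, 0.0442, 0.0942], 0.68)]
paddle [([0.5125, -0.0488, 0.1086], 0.47), ([0.5217, 0.0395, 0.0969], 0.27)]
lever_tip [([0.5132, -0.1046, 0.126], 0.68)]
bail [([0.5154, -0.0761, 0.1131], 0.5), ([0.5169, 0.0191, 0.1026], 0.18)]
bar [([0.5165, 0.0165, 0.102], 0.79)]
roll [([0.5174, 0.017, 0.1356], 0.65)]
top [ 0.302 -0.011  1.203] [-2.1, 2.13, -0.23]
chassis [([0.5123, 0.0469, 0.0968], 0.46)]
seal_face [([0.5149, -0.0065, 0.0911], 0.89)]
cover [([0.5154, 0.0089, 0.0938], 0.9)]
slot [([0.514, 0.0383, 0.0996], 0.87)]
hook_wall [([0.511, 0.035, 0.0969], 0.84)]
back_wall [([0.5123, 0.0473, 0.0959], 0.93)]
paddle [([0.5118, -0.0459, 0.1072], 0.61)]
lever_tip [([0.5143, -0.1102, 0.132], 0.54)]
bail [([0.5138, -0.0698, 0.116], 0.78), ([0.6147, 0.4336, 0.004], 0.45)]
bar [([0.514, 0.0144, 0.0989], 0.72)]
roll [([0.5175, 0.014, 0.1336], 0.51)]
```

View pics/scene0.png

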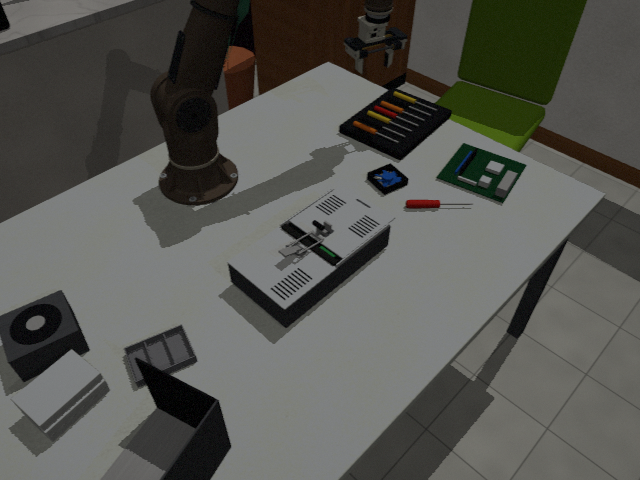

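View pics/top0.png

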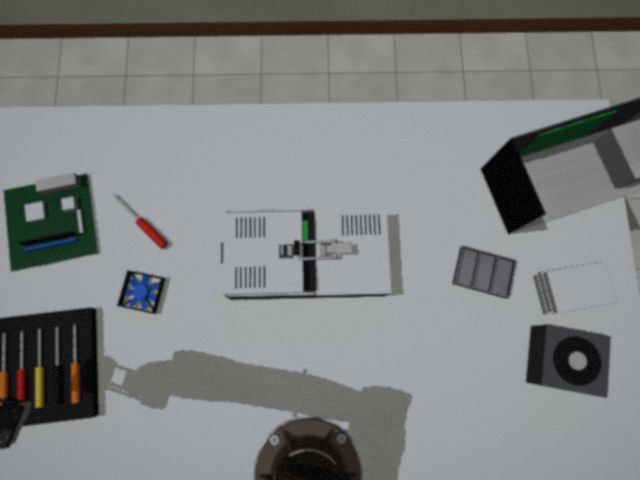

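The scene camera shows the chassis mid-table, with the latch around (305,240) px. The top view shows the chassis at (225–390, 210–297), keeper/roll at about (290,250) and the lever at about (345,248). The network points agree with the listed geometry: chassis at about (0.513, -0.002), yaw near 0. Next I move above the roll.

Emit:
arm_command(motion=[[45,0,-44,-41,0,0,0],[45,0,-44,-41,0,0,0],[45,0,-44,-41,0,0,0],[45,0,-44,-41,0,0,0],[45,0,-44,-41,0,0,0]], newtons=20)

```text
clock: 1.82
position: [0.3413, 0.328, 0.405]
ee_rot: [-0.971, 1.342, 0.971]
force: [2.4, 0.1, 0.4]
width: 0.514
```

Emit:
arm_command(motion=[[45,0,-44,-41,0,0,0],[45,0,-44,-41,0,0,0],[45,0,-44,-41,0,0,0],[45,0,-44,-41,0,0,0],[45,0,-44,-41,0,0,0]])

```text
clock: 2.45
position: [0.4859, 0.0645, 0.4051]
ee_rot: [-0.971, 1.342, 0.971]
force: [0.9, 0.8, 0.3]
width: 0.494
```

Emit:
arm_command(motion=[[45,0,-44,-38,0,0,0],[45,0,0,0,-9.2,0,0],[45,0,0,0,-9.2,0,0],[45,0,0,0,0,0,0]])

```text
clock: 2.95
position: [0.5151, 0.0161, 0.4048]
ee_rot: [-1.21, 1.209, 1.21]
force: [0.4, -0.3, -0.2]
width: 0.489
```

```bash
python3 - <<'E'
from h import *
s=st(); T=np.eye(4);T[:3,:3]=R.from_rotvec(s['ee_rot']).as_matrix();T[:3,3]=s['position']
d=get_image('wrist'); cv2.imwrite('pics/w1.png',d['frame'][:,:,::-1]); W=T@d['tool_from_camera']; np.savez('w1.npz',W=W,K=d['K'],z=d['range_z'],f=d['frame'])
print(np.round(W,3))
for n in ['seal_face','cover','slot','hook_wall','back_wall','paddle','lever_tip','bar','roll','chassis']:
    r=pinpoint('wrist',n); print(n,[(np.round(x['point'],4).tolist(),round(x['p'],2)) for x in r[:2]])
z=d['range_z'].astype(float); v,u=np.mgrid[:480,:640]; K=d['K']
P=np.stack([(u-K[0,2])/K[0,0]*z,(v-K[1,2])/K[1,1]*z,z],-1)@W[:3,:3].T+W[:3,3]; P[z==0]=np.nan; np.save('P1.npy',P)
# narrow profile along y for x bands
for nm,lo,hi in [('mid',.51,.52),('wire+',.532,.538),('wire-',.492,.498)]:
    m=(P[...,0]>lo)&(P[...,0]<hi); print(nm)
    print([(int(y*1000),int(1000*np.nanmax(P[...,2][m&(abs(P[...,1]-y)<.0015)]))) for y in np.arange(-.12,.08,.003) if (m&(abs(P[...,1]-y)<.0015)).any()])
E
```

```text
t 2.95 p [0.5151 0.0161 0.4048] R
 [[ 0.    -1.    -0.001]
 [ 0.    -0.001  1.   ]
 [-1.    -0.     0.   ]] f [ 0.4 -0.3 -0.2] w 0.489
[[-0.001  0.968  0.25   0.448]
 [ 1.     0.001 -0.     0.015]
 [-0.     0.25  -0.968  0.385]
 [ 0.     0.     0.     1.   ]]
seal_face [([0.5138, -0.0097, 0.0876], 0.64)]
cover [([0.5143, 0.0074, 0.0969], 0.95)]
slot [([0.5124, 0.0399, 0.094], 0.8), ([0.5162, -0.1101, 0.1283], 0.62)]
hook_wall [([0.5134, 0.0283, 0.0981], 0.88)]
back_wall [([0.5127, 0.0451, 0.0931], 0.82)]
paddle [([0.5124, -0.0076, 0.089], 0.31)]
lever_tip [([0.5178, -0.1063, 0.126], 0.81)]
bar [([0.5151, 0.0144, 0.1009], 0.56)]
roll [([0.5178, 0.0175, 0.1318], 0.82)]
chassis [([0.5154, -0.0033, 0.001], 0.73)]
mid
[(-110, 129), (-107, 131), (-104, 130), (-101, 129), (-98, 129), (-95, 127), (-92, 127), (-89, 124), (-86, 123), (-83, 122), (-80, 121), (-77, 121), (-74, 119), (-71, 118), (-68, 117), (-65, 295), (-62, 294), (-59, 113), (-56, 112), (-53, 111), (-50, 111), (-47, 108), (-44, 108), (-41, 93), (-38, 93), (-35, 93), (-32, 91), (-29, 91), (-26, 98), (-23, 98), (-20, 98), (-17, 98
[... 1032 characters left out ...]
 (-104, 92), (-101, 91), (-98, 91), (-95, 91), (-92, 91), (-89, 91), (-86, 91), (-83, 91), (-80, 91), (-77, 117), (-74, 118), (-71, 117), (-68, 117), (-65, 302), (-62, 304), (-59, 115), (-56, 115), (-53, 114), (-50, 114), (-47, 113), (-44, 113), (-41, 112), (-38, 316), (-35, 318), (-32, 317), (-29, 343), (-26, 317), (-23, 317), (-20, 342), (-17, 343), (-14, 343), (-11, 342), (-8, 342), (-5, 343), (-2, 342), (0, 320), (3, 320), (6, 321), (9, 321), (12, 320), (15, 321), (18, 321), (21, 320), (24, 321), (27, 321), (30, 321), (33, 336), (36, 337), (39, 336), (42, 336), (45, 337), (48, 336), (51, 336), (54, 336), (57, 336), (60, 337), (63, 336), (66, 335), (69, 319), (72, 97), (75, 97), (78, 96)]
```

View pics/w1.png

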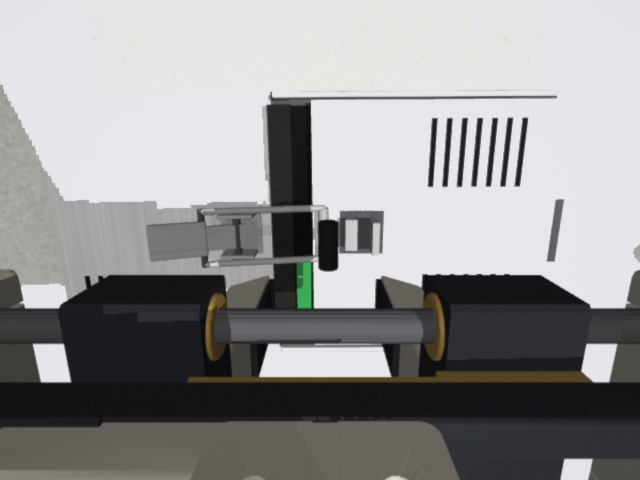

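Wrist view: roll at (328,245) px, keeper's hook wall at (351,235), back wall at (377,235), lever at (150–260,240). The chassis edge runs along the image rows, so yaw ≈ 0. Refining from the depth data already taken.

```bash
python3 - <<'E'
import numpy as np
P=np.load('P1.npy'); x,y,z=P[...,0],P[...,1],P[...,2]; ok=z<.2
m=ok&(z>.13)&(y>0)&(y<.04)&(abs(x-.515)<.04); print('roll x',np.percentile(x[m],[1,50,99]),'y',np.percentile(y[m],[1,50,99]),'zmax',np.percentile(z[m],98))
for lo,hi in[(.505,.510),(.512,.516),(.518,.522)]:
    print([(round(yy*1000),np.round(1000*np.percentile(z[k],[5,95]),0).tolist()) for yy in np.arange(.026,.066,.001) for k in [ok&(x>lo)&(x<hi)&(abs(y-yy)<.0005)] if k.any()])
k=ok&(z>.1)&(y>.028)&(y<.065)&(abs(x-.515)<.03);print('keeper x',np.percentile(x[k],[1,99]))
k=ok&(z>.112)&(y>.028)&(y<.075)&(abs(x-.515)<.03);print('back x,y,z',np.percentile(x[k],[1,99]),np.percentile(y[k],[1,50,99]),np.percentile(z[k],[50,98]))
k=ok&(z>.105)&(z<.112)&(y>.026)&(y<.06)&(abs(x-.515)<.03);print('hook x,y,z',np.percentile(x[k],[1,99]),np.percentile(y[k],[1,50,99]),np.percentile(z[k],50))
k=ok&(z>.116)&(y<-.085)&(y>-.13)&(abs(x-.515)<.03);print('tip x,y',np.percentile(x[k],[1,99]),np.percentile(y[k],[1,99])); print('slope',np.polyfit(y[k],z[k],1))
for yy in (-.06,-.03,0.):
    k=ok&(z>.102)&(abs(y-yy)<.003)&(abs(x-.515)<.04);print('wires',yy,np.percentile(x[k],[2,98]),np.percentile(z[k&(x>.53)],50))
# cover edge
print([(round(yy*1000),round(1000*np.nanmedian(z[k]),1)) for yy in np.arange(-.026,.014,.001) for k in [ok&(x>.55)&(x<.59)&(abs(y-yy)<.0005)] if k.any()])
E
```

```text
roll x [0.49716076 0.51279148 0.53049235] y [0.01000113 0.0167314  0.02294913] zmax 0.14378093248773044
[(26, [95.0, 98.0]), (27, [97.0, 98.0]), (28, [97.0, 98.0]), (29, [96.0, 99.0]), (30, [96.0, 108.0]), (31, [106.0, 108.0]), (32, [106.0, 107.0]), (33, [107.0, 108.0]), (34, [107.0, 108.0]), (35, [106.0, 108.0]), (36, [107.0, 109.0]), (37, [106.0, 108.0]), (38, [107.0, 108.0]), (39, [107.0, 107.0]), (40, [97.0, 98.0]), (41, [96.0, 98.0]), (42, [97.0, 98.0]), (43, [96.0, 99.0]), (44, [97.0, 98.0]), (45, [97.0, 98.0]), (46, [97.0, 98.0]), (47, [97.0, 98.0]), (48, [96.0, 98.0]), (49, [98.0, 120.0]), (50, [119.0, 121.0]), (51, [119.0, 121.0]), (52, [119.0, 121.0]), (53, [120.0, 121.0]), (54, [119.0, 121.0]), (57, [96.0, 98.0]), (58, [97.0, 99.0]), (59, [98.0, 98.0]), (60, [95.0, 97.0]), (61, [95.0, 98.0]), (62, [95.0, 97.0]), (63, [95.0, 97.0]), (64, [95.0, 97.0]), (65, [95.0, 97.0]), (66, [96.0, 97.0])]
[(26, [95.0, 98.0]), (27, [97.0, 98.0]), (28, [97.0, 98.0]), (29, [97.0, 97.0]), (30, [97.0, 108.0]), (31, [107.0, 108.0]), (32, [106.0, 107.0]), (33, [106.0, 108.0]), (34, [107.0, 109.
[... 2114 characters left out ...]
(97.3)), (-15, np.float64(97.0)), (-14, np.float64(97.3)), (-13, np.float64(97.3)), (-12, np.float64(97.0)), (-11, np.float64(97.2)), (-10, np.float64(94.4)), (-9, np.float64(89.4)), (-8, np.float64(90.0)), (-7, np.float64(90.2)), (-6, np.float64(90.0)), (-5, np.float64(89.9)), (-4, np.float64(90.0)), (-3, np.float64(89.8)), (-2, np.float64(90.0)), (-1, np.float64(90.3)), (0, np.float64(90.1)), (1, np.float64(89.9)), (2, np.float64(90.1)), (3, np.float64(89.7)), (4, np.float64(89.3)), (5, np.float64(89.0)), (6, np.float64(96.2)), (7, np.float64(96.4)), (8, np.float64(96.1)), (9, np.float64(96.2)), (10, np.float64(96.4)), (11, np.float64(96.0)), (12, np.float64(96.2)), (13, np.float64(96.3))]
```

```bash
cat >> h.py <<'E'
from scipy.optimize import fsolve
PY,PZ=-52.0,106.0
def hinge(t): return np.array([PY-25*np.cos(t)-.75*np.sin(t), PZ+25*np.sin(t)-.75*np.cos(t)])
def rot(a): return np.array([[np.cos(a),-np.sin(a)],[np.sin(a),np.cos(a)]])
def pts(t,a): return hinge(t)+rot(a)@[90,-5.25], hinge(t)+rot(a)@[90,30.75]
def frombar(b,g=(1.,-.2)): s=fsolve(lambda q:pts(*q)[0]-b,g); return s,pts(*s)[1]
def fromroll(r,g=(1.,-.2)): s=fsolve(lambda q:pts(*q)[1]-r,g); return s,pts(*s)[0]
E
python3 - <<'E'
from h import *
g=(.344,-.09)
for b in [(13.3,100),(13.3,114),(20,116),(25,116),(30,116),(35,116),(40,116),(43.8,116),(45,114),(43.8,114),(43.8,110),(43.8,105),(43.8,100),(40,100)]:
    s,r=frombar(b,g); g=s; print(b,np.round(s,3),np.round(r,1))
E
```

```text
(13.3, 100) [ 0.341 -0.094] [ 16.7 135.8]
(13.3, 114) [-0.359  0.254] [  4.3 148.8]
(20, 116) [-1.023  0.418] [  5.4 148.9]
(25, 116) [-1.281  0.447] [  9.4 148.5]
(30, 116) [-1.497  0.457] [ 14.1 148.3]
(35, 116) [-1.693  0.454] [ 19.2 148.4]
(40, 116) [-1.881  0.44 ] [ 24.7 148.6]
(43.8, 116) [-2.022  0.423] [ 29.  148.8]
(45, 114) [-2.04   0.397] [ 31.1 147.2]
(43.8, 114) [-1.994  0.403] [ 29.7 147.1]
(43.8, 110) [-1.943  0.363] [ 31.  143.7]
(43.8, 105) [-1.888  0.311] [ 32.8 139.3]
(43.8, 100) [-1.843  0.258] [ 34.6 134.8]
(40, 100) [-1.694  0.267] [ 30.5 134.7]
```

Emit:
arm_command(motion=[[45,45,1,0.5,0,0,0],[45,35,0,0,0,0,0],[45,18,0,0,0,0,0],[6,0,0,0,0,0,0],[6,0,0,0,0,0,0]], newtons=15)

```text
clock: 4.12
position: [0.5145, 0.0169, 0.3075]
ee_rot: [-1.211, 1.207, 1.21]
force: [0.3, -0.8, 0.7]
width: 0.324
```

Emit:
arm_command(motion=[[6,0,0,0,0,0,0],[6,0,0,0,0,0,0],[6,0,0,0,0,0,0]])

```text
clock: 4.5
position: [0.5144, 0.0172, 0.3076]
ee_rot: [-1.211, 1.206, 1.21]
force: [-0.9, 2.0, 6.6]
width: 0.147
```

```bash
python3 - <<'E'
from h import *
from scipy.optimize import brentq
def at(t,z):
    a=brentq(lambda a:pts(t,a)[0][1]-z,-.9,.9); b,r=pts(t,a); return b,r,a
b,r0,_=at(.341,100)
for t,z in [(.341,106),(.341,112),(.341,117),(.6,117),(.8,117),(1,117),(1.2,117),(1.4,117),(1.5,117),(1.6,117),(1.65,117),(1.7,117),(1.6,114),(1.65,114),(1.7,114),(1.65,110),(1.7,110),(1.7,105),(1.75,105),(1.7,100),(1.75,100),(1.8,100)]:
    b,r,a=at(t,z); print(t,np.round(b,1),'a %.2f'%a,'roll',np.round(r,1),'d',np.round(r-r0,1))
E
```

```text
0.341 [ 14. 106.] a -0.03 roll [ 15. 142.] d [-1.7  6.1]
0.341 [ 14.3 112. ] a 0.04 roll [ 12.9 148. ] d [-3.8 12.1]
0.341 [ 14.3 117. ] a 0.10 roll [ 10.9 152.8] d [-5.8 17. ]
0.6 [ 17.1 117. ] a 0.03 roll [ 16. 153.] d [-0.7 17.1]
0.8 [ 20. 117.] a -0.01 roll [ 20.4 153. ] d [ 3.8 17.2]
1 [ 23.5 117. ] a -0.05 roll [ 25.3 153. ] d [ 8.6 17.1]
1.2 [ 27.6 117. ] a -0.08 roll [ 30.3 152.9] d [13.6 17.1]
1.4 [ 32.1 117. ] a -0.09 roll [ 35.5 152.8] d [18.8 17. ]
1.5 [ 34.6 117. ] a -0.10 roll [ 38.  152.8] d [21.4 17. ]
1.6 [ 37. 117.] a -0.10 roll [ 40.6 152.8] d [23.9 17. ]
1.65 [ 38.3 117. ] a -0.10 roll [ 41.8 152.8] d [25.1 17. ]
1.7 [ 39.6 117. ] a -0.10 roll [ 43.  152.8] d [26.3 17. ]
1.6 [ 36.5 114. ] a -0.13 roll [ 41.2 149.7] d [24.6 13.8]
1.65 [ 37.8 114. ] a -0.13 roll [ 42.5 149.7] d [25.8 13.8]
1.7 [ 39. 114.] a -0.13 roll [ 43.7 149.7] d [27.  13.9]
1.65 [ 36.9 110. ] a -0.18 roll [ 43.2 145.4] d [26.6  9.6]
1.7 [ 38.2 110. ] a -0.18 roll [ 44.5 145.4] d [27.8  9.6]
1.7 [ 36.8 105. ] a -0.23 roll [ 45.1 140. ] d [28.5  4.2]
1.75 [ 38.1 105. ] a -0.23 roll [ 46.4 140. ] d [29.7  4.2]
1.7 [ 35.2 100. ] a -0.29 roll [ 45.5 134.5] d [28.8 -1.4]
1.75 [ 36.5 100. ] a -0.29 roll [ 46.8 134.5] d [30.1 -1.3]
1.8 [ 37.8 100. ] a -0.29 roll [ 48.  134.5] d [31.3 -1.3]
```

Emit:
arm_command(motion=[[6,-6,0,-1.7,0,0,0],[6,-6,0,-2,0,0,0],[6,-5,0,3,0,0,0],[6,0,0,4.5,0,0,0],[6,0,0,5,0,0,0]])

```text
clock: 5.12
position: [0.5142, 0.0251, 0.3238]
ee_rot: [-1.211, 1.209, 1.209]
force: [2.5, -3.2, 0.6]
width: 0.146
```

Emit:
arm_command(motion=[[6,0,0,5,0,0,0],[6,0,0,5,0,0,0],[6,0,0,5,0,0,0],[6,0,0,0,0,0,0]])

```text
clock: 5.62
position: [0.5141, 0.0418, 0.3238]
ee_rot: [-1.211, 1.207, 1.212]
force: [3.5, 1.4, 0.6]
width: 0.145
```

```bash
python3 - <<'E'
from h import *
s=st();T=np.eye(4);T[:3,:3]=R.from_rotvec(s['ee_rot']).as_matrix();T[:3,3]=s['position']
d=get_image('wrist'); cv2.imwrite('pics/w2.png',d['frame'][:,:,::-1])
for n in ['roll','bar','lever_tip']:
    print(n,[(np.round(x['point'],4).tolist(),round(x['p'],2)) for x in pinpoint('wrist',n)[:1]])
E
```

```text
t 5.625 p [0.5141 0.0418 0.3238] R
 [[ 0.    -1.    -0.004]
 [ 0.001 -0.004  1.   ]
 [-1.    -0.     0.001]] f [3.5 1.4 0.6] w 0.145
roll [([0.5138, 0.042, 0.1495], 0.63)]
bar [([0.5141, 0.0371, 0.1135], 0.78)]
lever_tip [([0.5155, -0.0502, 0.1671], 0.84)]
```

View pics/w2.png

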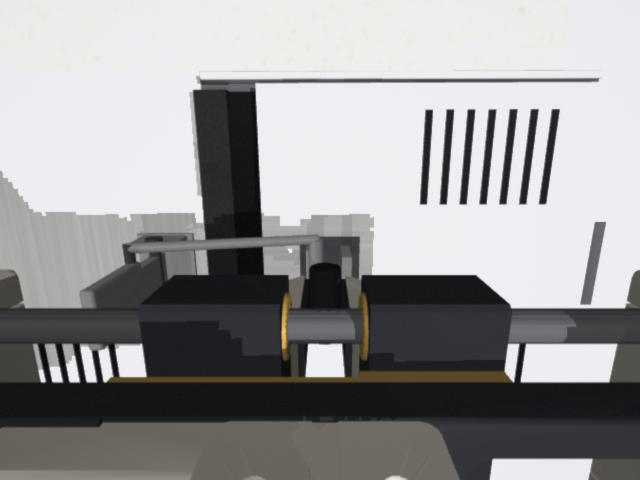

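Picture: roll is held at (325,290), the lever stands upright at left (125,290), and the bar is above the hook (345,255). Now feeling for the back wall.

Emit:
arm_command(motion=[[6,1,0,3,0,0,0],[6,1,0,2,0,0,0],[6,0,0,0,0,0,0]])

```text
clock: 6.2
position: [0.514, 0.0458, 0.3216]
ee_rot: [-1.211, 1.208, 1.211]
force: [2.4, 0.1, 1.1]
width: 0.144
```

Emit:
arm_command(motion=[[6,0,0,1,0,0,0],[6,0,0,0,0,0,0]])

```text
clock: 6.45
position: [0.514, 0.0467, 0.3217]
ee_rot: [-1.211, 1.208, 1.211]
force: [2.9, -0.9, 0.7]
width: 0.145
```

Emit:
arm_command(motion=[[6,0,0,1,0,0,0],[6,0,0,0,0,0,0]])

```text
clock: 6.7
position: [0.514, 0.0478, 0.3217]
ee_rot: [-1.211, 1.208, 1.211]
force: [3.4, -0.6, -0.5]
width: 0.147
```

Emit:
arm_command(motion=[[6,0,0,1,0,0,0],[6,0,0,0,0,0,0]])

```text
clock: 6.95
position: [0.514, 0.0488, 0.3217]
ee_rot: [-1.211, 1.208, 1.211]
force: [2.0, -1.2, 0.9]
width: 0.142
```

Emit:
arm_command(motion=[[6,0,0,0.7,0,0,0],[6,0,0,0,0,0,0]])

```text
clock: 7.2
position: [0.514, 0.0495, 0.3217]
ee_rot: [-1.211, 1.208, 1.211]
force: [2.7, -0.6, -0.1]
width: 0.146
```

Emit:
arm_command(motion=[[6,0,0,0.7,0,0,0],[6,0,0,0,0,0,0]])

```text
clock: 7.45
position: [0.514, 0.0502, 0.3217]
ee_rot: [-1.211, 1.208, 1.211]
force: [2.7, -1.4, -0.6]
width: 0.146
```

Emit:
arm_command(motion=[[6,0,0,0.7,0,0,0],[6,0,0,0,0,0,0]])

```text
clock: 7.7
position: [0.514, 0.0508, 0.3217]
ee_rot: [-1.211, 1.208, 1.211]
force: [3.1, -2.0, -0.2]
width: 0.147
```

Emit:
arm_command(motion=[[6,0,0,0.7,0,0,0],[6,0,0,0,0,0,0]])

```text
clock: 7.95
position: [0.514, 0.0515, 0.3217]
ee_rot: [-1.211, 1.208, 1.211]
force: [3.2, -1.5, -1.2]
width: 0.147
```

Emit:
arm_command(motion=[[6,0,0,0.7,0,0,0],[6,0,0,0,0,0,0]])

```text
clock: 8.2
position: [0.514, 0.0517, 0.3217]
ee_rot: [-1.211, 1.209, 1.21]
force: [3.1, -4.5, -0.4]
width: 0.143
```

```bash
python3 - <<'E'
from h import *
g=(2.0,-.15); s,b=fromroll((51.1,149.9),g); print(s,b)
for z in (b[1],111,108,105,102,100):
    q,r=frombar((b[0]-1.25,z),s); s=q; print(round(z,1),np.round(q,2),'TCP y %.1f z %.1f'%(r[0]+.5,r[1]+171.8))
for dy in (-2,-4): q,r=frombar((b[0]-1.25+dy,100),s); print(dy,np.round(q,2),'TCP y %.1f z %.1f'%(r[0]+.5,r[1]+171.8))
E
```

```text
[ 2.0283536  -0.10508278] [ 47.32397816 114.09858021]
114.1 [ 1.98 -0.11] TCP y 50.5 z 321.7
111 [ 2.   -0.14] TCP y 51.7 z 318.4
108 [ 2.03 -0.17] TCP y 52.8 z 315.3
105 [ 2.06 -0.2 ] TCP y 53.9 z 312.0
102 [ 2.09 -0.24] TCP y 55.0 z 308.8
100 [ 2.12 -0.25] TCP y 55.7 z 306.6
-2 [ 2.04 -0.27] TCP y 54.0 z 306.5
-4 [ 1.96 -0.27] TCP y 52.3 z 306.5
```

Emit:
arm_command(motion=[[6,0,0,-1.7,0,0,0],[6,1.7,0,0.6,0,0,0],[6,1.7,0,0.6,0,0,0],[6,0,0,0,0,0,0]])

```text
clock: 8.7
position: [0.514, 0.0519, 0.3182]
ee_rot: [-1.211, 1.208, 1.211]
force: [2.0, -0.5, 1.1]
width: 0.145
```

Emit:
arm_command(motion=[[6,1.5,0,0.55,0,0,0],[6,1.6,0,0.55,0,0,0],[6,0,0,0,0,0,0]])

```text
clock: 9.07
position: [0.514, 0.0528, 0.3151]
ee_rot: [-1.211, 1.208, 1.211]
force: [2.6, -0.3, -0.1]
width: 0.144
```

Emit:
arm_command(motion=[[6,1.6,0,0.55,0,0,0],[6,1.6,0,0.55,0,0,0],[6,0,0,0,0,0,0]])

```text
clock: 9.45
position: [0.514, 0.0539, 0.3119]
ee_rot: [-1.211, 1.208, 1.211]
force: [1.9, -0.0, 1.4]
width: 0.145
```

Emit:
arm_command(motion=[[6,1.6,0,0.5,0,0,0],[6,1.6,0,0.5,0,0,0],[6,0,0,0,0,0,0]])

```text
clock: 9.82
position: [0.514, 0.0549, 0.3087]
ee_rot: [-1.211, 1.208, 1.211]
force: [2.9, 0.1, 1.2]
width: 0.144
```

Emit:
arm_command(motion=[[6,1.1,0,0.3,0,0,0],[6,0.8,0,0.2,0,0,0],[6,0,0,0,0,0,0]])

```text
clock: 10.2
position: [0.514, 0.0553, 0.3073]
ee_rot: [-1.211, 1.208, 1.211]
force: [1.6, -1.2, 4.4]
width: 0.145
```

Emit:
arm_command(motion=[[6,0,0,-1,0,0,0],[6,0,0,-1,0,0,0],[6,0,0,0,0,0,0]])

```text
clock: 10.58
position: [0.5141, 0.0542, 0.3072]
ee_rot: [-1.211, 1.206, 1.212]
force: [1.0, 4.9, 7.2]
width: 0.139
```

Emit:
arm_command(motion=[[6,0,0,-1,0,0,0],[6,0,0,0,0,0,0]])

```text
clock: 10.82
position: [0.5141, 0.0528, 0.3071]
ee_rot: [-1.211, 1.207, 1.211]
force: [1.0, 4.3, 4.8]
width: 0.147
```

Emit:
arm_command(motion=[[6,0,0,-0.7,0,0,0],[6,0,0,0,0,0,0]])

```text
clock: 11.08
position: [0.5141, 0.052, 0.3071]
ee_rot: [-1.211, 1.207, 1.211]
force: [1.4, 3.6, 5.4]
width: 0.146
```

Emit:
arm_command(motion=[[6,0,0,-0.7,0,0,0],[6,0,0,0,0,0,0]])

```text
clock: 11.32
position: [0.5141, 0.0514, 0.3071]
ee_rot: [-1.211, 1.207, 1.211]
force: [1.6, 4.2, 4.3]
width: 0.147
```

Emit:
arm_command(motion=[[6,0,0,-0.6,0,0,0],[6,0,0,0,0,0,0]])

```text
clock: 11.58
position: [0.5141, 0.0513, 0.3071]
ee_rot: [-1.211, 1.207, 1.212]
force: [2.0, 6.3, 4.3]
width: 0.145
```

```bash
python3 - <<'E'
from h import *
s=st()
d=get_image('scene'); f=d['frame'][200:280,270:360,::-1]; a=cv2.resize(f,None,fx=7,fy=7,interpolation=cv2.INTER_CUBIC); cv2.imwrite('pics/s3.png',a)
for n in ['roll','bar','lever_tip']:
    print(n,[(np.round(x['point'],4).tolist(),round(x['p'],2)) for x in pinpoint('scene',n)[:1]])
E
```

```text
t 11.575 p [0.5141 0.0513 0.3071] R
 [[ 0.    -1.    -0.003]
 [ 0.001 -0.003  1.   ]
 [-1.    -0.     0.001]] f [2.  6.3 4.3] w 0.145
roll [([0.5152, 0.0531, 0.1352], 0.63)]
bar [([0.5143, 0.0439, 0.1012], 0.52)]
lever_tip [([0.5085, -0.0323, 0.1613], 0.67)]
```

View pics/s3.png

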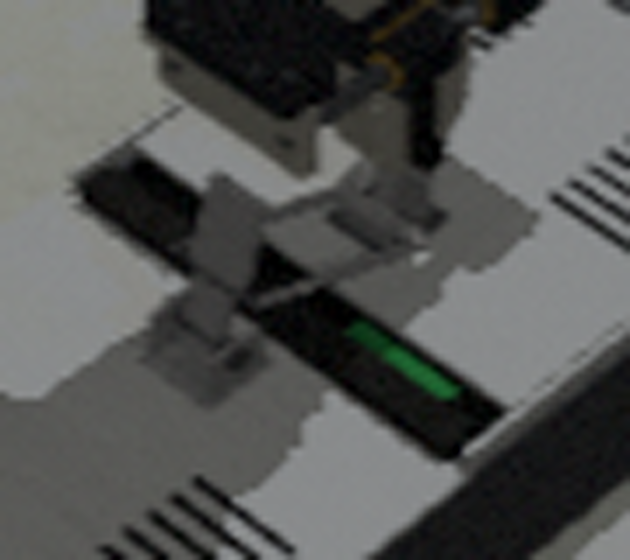

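The crop shows the loop lying to the keeper under the fingers and the lever standing upright at (215,240). The bar is at about (0.514, 0.044, 0.101) and bears on the hook wall with about 6 N. Now I let go of the roll and go to the lever.

Emit:
arm_command(motion=[[36,0,0,0,0,0,0],[36,0,0,0,0,0,0],[36,0,0,0,0,0,0],[36,0,0,0,0,0,0]])

```text
clock: 12.28
position: [0.5138, 0.0501, 0.3067]
ee_rot: [-1.211, 1.209, 1.211]
force: [-0.6, 0.2, -0.3]
width: 0.389
```

Emit:
arm_command(motion=[[36,-20,0,0,0,0,0],[36,-30,0,0,0,0,0],[0,0,0,-20,0,0,0],[0,0,0,-20,0,0,0],[0,0,0,0,0,0,0]])

```text
clock: 12.9
position: [0.5139, 0.0089, 0.357]
ee_rot: [-1.209, 1.21, 1.209]
force: [-0.2, -0.1, 0.3]
width: 0.12
```

```bash
python3 - <<'E'
from h import *
s=st();T=np.eye(4);T[:3,:3]=R.from_rotvec(s['ee_rot']).as_matrix();T[:3,3]=s['position']
d=get_image('wrist'); cv2.imwrite('pics/w4.png',d['frame'][:,:,::-1])
for n in ['roll','bar','lever_tip','slot']:
    print(n,[(np.round(x['point'],4).tolist(),round(x['p'],2)) for x in pinpoint('wrist',n)[:1]])
W=T@d['tool_from_camera'];z=d['range_z'].astype(float); v,u=np.mgrid[:480,:640]; K=d['K']
P=np.stack([(u-K[0,2])/K[0,0]*z,(v-K[1,2])/K[1,1]*z,z],-1)@W[:3,:3].T+W[:3,3]; x,y,z=P[...,0],P[...,1],P[...,2]
ok=(z<.19)&(abs(x-.514)<.03)&(z>.13)
k=ok&(y<.0);print('lever x,y,z',[np.round(np.percentile(q[k],[2,50,98]),4) for q in (x,y,z)])
k=ok&(y>.03);print('roll',[np.round(np.percentile(q[k],[2,50,98]),4) for q in (x,y,z)])
E
```

```text
t 12.9 p [0.5139 0.0089 0.357 ] R
 [[ 0.    -1.     0.001]
 [-0.001  0.001  1.   ]
 [-1.    -0.    -0.001]] f [-0.2 -0.1  0.3] w 0.12
roll [([0.5178, 0.0523, 0.1327], 0.63)]
bar [([0.5144, 0.0441, 0.1045], 0.72)]
lever_tip [([0.5143, -0.0337, 0.1635], 0.59)]
slot [([0.5127, 0.0396, 0.097], 0.85)]
lever x,y,z [array([0.4926, 0.5019, 0.513 ]), array([-0.0471, -0.0385, -0.0006]), array([0.1303, 0.1503, 0.1885])]
roll [array([0.4969, 0.5053, 0.5156]), array([0.0431, 0.0486, 0.0561]), array([0.133 , 0.1403, 0.1423])]
```

View pics/w4.png

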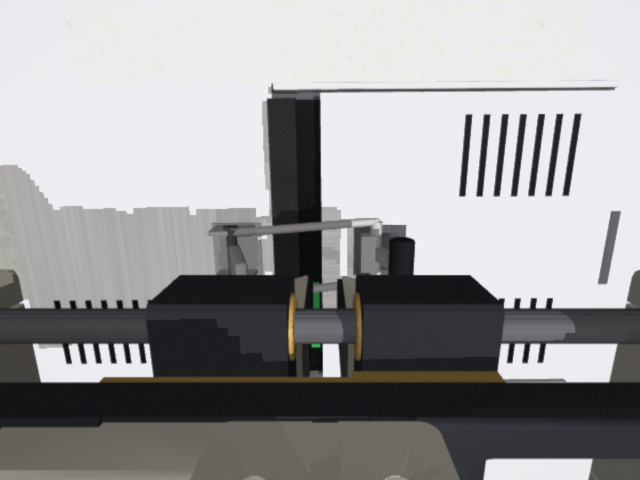

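The wrist view shows the bar by the keeper (370,235) and the roll leaning over the back wall at (400,255). Lever at (235,255), upright. The bar stays in the slot. Next the lever path.

```bash
python3 - <<'E'
import numpy as np
for r in (54,):
  for t in (1.9,1.75,1.6,1.45,1.3,1.15,1,.85,.7,.55,.4,.3,.2,.1,0): print(t,'TCP y %.1f z %.1f'%(-52-r*np.cos(t)+3*np.sin(t)+19.5,106+r*np.sin(t)+3*np.cos(t)+178))
E
```

```text
1.9 TCP y -12.2 z 334.1
1.75 TCP y -19.9 z 336.6
1.6 TCP y -27.9 z 337.9
1.45 TCP y -36.0 z 338.0
1.3 TCP y -44.1 z 336.8
1.15 TCP y -51.8 z 334.5
1 TCP y -59.2 z 331.1
0.85 TCP y -65.9 z 326.5
0.7 TCP y -71.9 z 321.1
0.55 TCP y -77.0 z 314.8
0.4 TCP y -81.1 z 307.8
0.3 TCP y -83.2 z 302.8
0.2 TCP y -84.8 z 297.7
0.1 TCP y -85.9 z 292.4
0 TCP y -86.5 z 287.0
```

Emit:
arm_command(motion=[[0,19,0,0,0,0,0],[0,0,0,-4,0,0,0],[0,0,0,0,0,0,0]])

```text
clock: 13.52
position: [0.5142, 0.0062, 0.3383]
ee_rot: [-1.211, 1.208, 1.211]
force: [0.5, -0.7, 0.7]
width: 0.008
```

Emit:
arm_command(motion=[[0,5,0,-6,0,0,0],[0,0,0,-6,0,0,0],[0,0,0,-3,0,0,0],[0,0,0,0,0,0,0]])

```text
clock: 14.02
position: [0.5142, -0.0091, 0.3331]
ee_rot: [-1.21, 1.208, 1.21]
force: [-0.0, 0.2, -0.7]
width: 0.007
```

Emit:
arm_command(motion=[[0,0,0,-3,0,0,0],[0,0,0,-3,0,0,0],[0,0,0,0,0,0,0]])

```text
clock: 14.4
position: [0.5141, -0.0149, 0.3329]
ee_rot: [-1.211, 1.208, 1.211]
force: [-0.6, -0.3, 0.6]
width: 0.008
```

Emit:
arm_command(motion=[[0,0,0,-3,0,0,0],[0,0,0,-3,0,0,0],[0,0,0,0,0,0,0]])

```text
clock: 14.78
position: [0.5142, -0.0182, 0.3333]
ee_rot: [-1.21, 1.204, 1.214]
force: [-1.8, 10.5, 4.1]
width: 0.007
```

Emit:
arm_command(motion=[[0,0,0,-3,0,0,0],[0,0,0,-2,0,0,0],[0,0,0,0,0,0,0]])

```text
clock: 15.15
position: [0.5144, -0.0224, 0.3341]
ee_rot: [-1.21, 1.202, 1.215]
force: [-4.6, 13.3, 14.5]
width: 0.009
```

Emit:
arm_command(motion=[[0,-1.5,0,-3,0,0,0],[0,-1,0,-3,0,0,0],[0,0,0,0,0,0,0]])

```text
clock: 15.52
position: [0.5143, -0.0294, 0.3359]
ee_rot: [-1.21, 1.204, 1.214]
force: [-2.0, 10.1, 6.7]
width: 0.005
```

Emit:
arm_command(motion=[[0,-1,0,-4,0,0,0],[0,-0.5,0,-4,0,0,0],[0,0,0,-4,0,0,0],[0,0,0,0,0,0,0]])

```text
clock: 16.02
position: [0.5144, -0.0419, 0.3371]
ee_rot: [-1.21, 1.205, 1.213]
force: [-0.7, 7.6, 1.9]
width: 0.005
```

Emit:
arm_command(motion=[[0,0.3,0,-4,0,0,0],[0,0.8,0,-4,0,0,0],[0,1.2,0,-4,0,0,0],[0,0,0,0,0,0,0]])

```text
clock: 16.52
position: [0.5144, -0.0545, 0.3349]
ee_rot: [-1.211, 1.206, 1.212]
force: [-0.6, 4.9, 3.8]
width: 0.006
```

```bash
python3 - <<'E'
from h import *
for c in ('top','scene'):
  d=get_image(c)
  for n in ['roll','bar','slot','back_wall','cover','lever_tip']:
    print(c,n,[(np.round(x['point'],4).tolist(),round(x['p'],2)) for x in pinpoint(c,n)[:1]])
f=d['frame'][200:280,270:360,::-1]; cv2.imwrite('pics/s5.png',cv2.resize(f,None,fx=7,fy=7,interpolation=cv2.INTER_CUBIC))
E
```

```text
top roll [([0.6168, 0.4281, 0.0036], 0.32)]
top bar []
top slot []
top back_wall [([0.5126, 0.031, 0.0963], 0.79)]
top cover []
top lever_tip []
scene roll [([0.5154, 0.0381, 0.1358], 0.58)]
scene bar [([0.5139, 0.0309, 0.1016], 0.49)]
scene slot [([0.5178, 0.0257, 0.096], 0.73)]
scene back_wall [([0.5175, 0.0259, 0.0925], 0.79)]
scene cover [([0.5127, -0.0072, 0.094], 0.74)]
scene lever_tip [([0.5113, -0.0672, 0.1641], 0.39)]
```

View pics/s5.png

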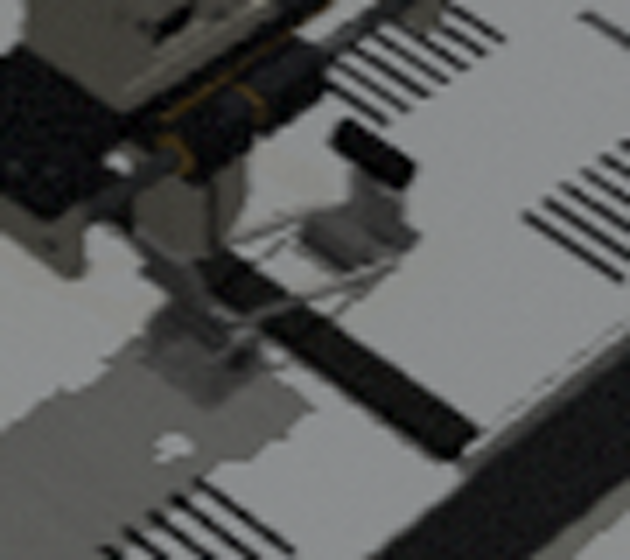

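The crop shows the cover drawn towards the seal: gap closed, roll at (370,150), bar still in the keeper. I continue pressing the lever along its arc.

Emit:
arm_command(motion=[[0,1,0,-4,0,0,0],[0,1.3,0,-4,0,0,0],[0,1.7,0,-4,0,0,0],[0,0,0,0,0,0,0]])

```text
clock: 17.73
position: [0.5145, -0.0659, 0.3307]
ee_rot: [-1.21, 1.205, 1.213]
force: [-0.0, 7.2, 1.2]
width: 0.003
```

Emit:
arm_command(motion=[[0,2.3,0,-3.4,0,0,0],[0,2.3,0,-3.3,0,0,0],[0,2.7,0,-3,0,0,0],[0,2.7,0,-3,0,0,0],[0,0,0,0,0,0,0]])

```text
clock: 18.35
position: [0.5146, -0.0795, 0.3211]
ee_rot: [-1.211, 1.206, 1.212]
force: [-1.0, 4.7, 6.3]
width: 0.008
```

Emit:
arm_command(motion=[[0,3.2,0,-2.6,0,0,0],[0,3.2,0,-2.5,0,0,0],[0,3.5,0,-2.1,0,0,0],[0,3.5,0,-2,0,0,0],[0,0,0,0,0,0,0]])

```text
clock: 18.98
position: [0.5146, -0.0898, 0.3077]
ee_rot: [-1.211, 1.207, 1.21]
force: [-0.8, 1.0, 5.5]
width: 0.004
```

Emit:
arm_command(motion=[[0,3,0,-1,0,0,0],[0,3,0,-1,0,0,0],[0,2,0,-0.5,0,0,0],[0,0,0,0,0,0,0]])

```text
clock: 19.48
position: [0.5145, -0.0923, 0.2994]
ee_rot: [-1.211, 1.208, 1.21]
force: [1.7, -0.7, 2.6]
width: 0.002
```

Emit:
arm_command(motion=[[0,3,0,-0.5,0,0,0],[0,2.5,0,0,0,0,0],[0,0,0,0,0,0,0]])

```text
clock: 19.85
position: [0.514, -0.0922, 0.2932]
ee_rot: [-1.21, 1.209, 1.212]
force: [-0.8, -0.0, -0.1]
width: 0.002
```

Emit:
arm_command(motion=[[0,2,0,0,0,0,0],[0,2,0,0,0,0,0],[0,0,0,0,0,0,0]])

```text
clock: 20.23
position: [0.5142, -0.0924, 0.2894]
ee_rot: [-1.211, 1.208, 1.211]
force: [-0.4, 0.7, 0.1]
width: 0.008
```

Emit:
arm_command(motion=[[0,1.5,0,0,0,0,0],[0,1,0,0,0,0,0],[0,0,0,0,0,0,0]])

```text
clock: 20.6
position: [0.5143, -0.0925, 0.2873]
ee_rot: [-1.211, 1.208, 1.211]
force: [-0.6, -0.1, 2.5]
width: 0.001
```

Emit:
arm_command(motion=[[0,1,0,0,0,0,0],[0,0,0,0,0,0,0]])

```text
clock: 20.85
position: [0.5143, -0.0926, 0.2871]
ee_rot: [-1.211, 1.207, 1.211]
force: [-3.6, 1.3, 14.3]
width: 0.012
```

Emit:
arm_command(motion=[[0,0.7,0,0,0,0,0],[0,0,0,0,0,0,0]])

```text
clock: 21.1
position: [0.5143, -0.0927, 0.287]
ee_rot: [-1.211, 1.207, 1.21]
force: [-6.6, 1.7, 21.2]
width: 0.004
```

Firm stop at tip height 109 mm, which is home. I retreat and check.

Emit:
arm_command(motion=[[0,-15,0,0,0,0,0],[0,-40,0,0,0,0,0],[0,-50,0,0,0,0,0],[0,-20,0,30,0,0,0],[0,0,0,0,0,0,0]])

```text
clock: 21.72
position: [0.5148, -0.0606, 0.4125]
ee_rot: [-1.214, 1.203, 1.211]
force: [0.1, -0.6, -0.3]
width: 0.005
```

```bash
python3 - <<'E'
from h import *
s=st();T=np.eye(4);T[:3,:3]=R.from_rotvec(s['ee_rot']).as_matrix();T[:3,3]=s['position']
d=get_image('wrist'); cv2.imwrite('pics/w6.png',d['frame'][:,:,::-1])
W=T@d['tool_from_camera'];z=d['range_z'].astype(float); v,u=np.mgrid[:480,:640]; K=d['K']
P=np.stack([(u-K[0,2])/K[0,0]*z,(v-K[1,2])/K[1,1]*z,z],-1)@W[:3,:3].T+W[:3,3]; x,y,z=P[...,0],P[...,1],P[...,2]
ok=(z<.2)&(z>.05)
for a,b in ((.507,.521),(.55,.58)): print([(round(yy*1000),round(1000*np.nanmedian(z[k]))) for yy in np.arange(-.12,.06,.003) for k in [ok&(x>a)&(x<b)&(abs(y-yy)<.001)] if k.any()])
for yy in(-.03,0): 
  k=ok&(z>.1)&(abs(y-yy)<.004)&(x>.53)&(x<.54);print('wire z',yy,np.median(z[k]))
E
```

```text
t 21.725 p [ 0.5148 -0.0606  0.4125] R
 [[ 0.004 -1.    -0.006]
 [ 0.001 -0.006  1.   ]
 [-1.    -0.004  0.001]] f [ 0.1 -0.6 -0.3] w 0.005
[(-120, 90), (-117, 91), (-114, 109), (-111, 109), (-108, 109), (-105, 109), (-102, 109), (-99, 109), (-96, 109), (-93, 109), (-90, 109), (-87, 109), (-84, 109), (-81, 109), (-78, 109), (-75, 109), (-72, 108), (-69, 108), (-66, 109), (-63, 109), (-60, 109), (-57, 109), (-54, 109), (-51, 109), (-48, 109), (-45, 93), (-42, 92), (-39, 93), (-36, 97), (-33, 97), (-30, 97), (-27, 97), (-24, 97), (-21, 97), (-18, 96), (-15, 96), (-12, 96), (-9, 96), (-6, 96), (-3, 96), (0, 97), (3, 99), (6, 138), (9, 119), (12, 144), (15, 144), (18, 142), (24, 121), (27, 120), (36, 96), (39, 96), (42, 96), (45, 96), (48, 96), (51, 96), (54, 96), (57, 96)]
[(-120, 90), (-117, 90), (-114, 90), (-111, 90), (-108, 90), (-105, 90), (-102, 90), (-99, 90), (-96, 90), (-93, 91), (-90, 91), (-87, 90), (-84, 90), (-81, 90), (-78, 91), (-75, 90), (-72, 90), (-69, 90), (-66, 90), (-63, 90), (-60, 90), (-57, 90), (-54, 90), (-51, 90), (-48, 90), (-45, 90), (-42, 90), (-39, 90), (-36, 97), (-33, 97), (-30, 97), (-27, 98), (-24, 97), (-21, 96), (-18, 96), (-15, 96), (-12, 96), (-9, 96), (-6, 96), (-3, 96), (0, 97), (3, 97), (6, 96), (9, 97), (12, 96), (15, 96), (18, 96), (21, 96), (24, 97), (27, 96), (30, 96), (33, 97), (36, 96), (39, 96), (42, 96), (45, 96), (48, 96), (51, 96), (54, 96), (57, 96)]
wire z -0.03 0.10519105334148993
wire z 0 0.10388052304578443
```

View pics/w6.png

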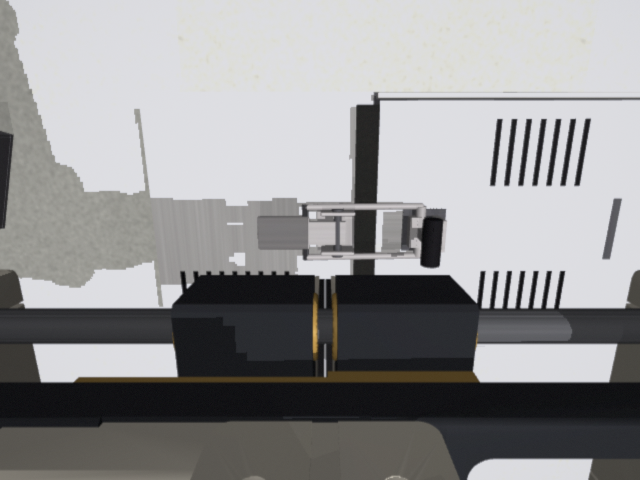

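```bash
python3 -c "
from h import *
st(); arm.sign_off()"
```

```text
t 21.775 p [ 0.5144 -0.0618  0.4113] R
 [[ 0.002 -1.    -0.004]
 [ 0.    -0.004  1.   ]
 [-1.    -0.002  0.   ]] f [-0.3 -0.9  0.2] w 0.002
the job is handed in; nothing more can be done
```

The latch is shut and the cover is pulled onto its seal. I handed the job in at about 21.8 s with the arm clear of everything.

- **Hooking the loop:** I lifted the loop by its roll over the hook wall and felt the back wall at about 4.5 N. I backed off, lowered the bar into the slot, drew it against the hook wall at about 6 N and let go of the roll.
- **Closing the lever:** I pressed the lever along its arc with closed fingers. Forces stayed under about 20 N until the lever met its stop. The final press to confirm home reached 21 N.

**Last checks (depth picture after retreating):**
- The paddle lies flat at 109 mm along its whole length, which is home.
- The cover's near edge is against the seal, squeezing it by roughly 10 mm by estimate.
- The bar is still in the keeper.
- The tool reads no contact force.

**Disagreements:**
- The fingers are slimmer at the tip than I assumed, so they met the lever about 7 mm later than expected.
- The back wall was felt 1–2 mm farther along than the camera measured.
- I did not look at the fan, screwdriver or tray again at the end; the arm never went near them while it worked.

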